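Lock the access panel of the lathe's control box

ROBOT

A 6-joint arm with a two-finger parallel gripper is mounted at the origin on a cart in front of the work surface, level with it; the furniture and walls round the work are solid. World frame = base frame: x ahead of the robot, y to its left, z up, the work surface at z = 0. Lengths are in mm, angles in rad, forces in N, time in s.
With the tool pointing down it reaches from about 400 to 925 mm from the base axis. Payload 12.5 kg.
Tool frame: the origin (TCP) lies between the finger pads; the fingertips stand 14 mm ahead of it and the grasp point (between the pads) lies 5 mm behind it; x points along the fingers, y is the direction in which the jaws open and shut, and the axes are right-handed (so a half turn about x gives the same grasp; the last joint's range is limited). The gripper opens to 95 mm and grips with 3 to 60 N. Pads are 20 mm wide; open, the fingers measure 119 mm over their backs; the gripper's body (75 mm by 180 mm) begins 59 mm behind the grasp point.
Start: joints at [-1.362, 0.491, 1.559, -0, 1.092, -0.106], TCP at [193.539, -594.296, 228.661] pointing down, gripper open.
Joint ranges: [-3.1, 3.1], [-0.84, 2.19], [0.05, 2.79], [-1.13, 4.28], [0.06, 2.93], [-2.69, 2.69]. Speed limits (rad/s): [2.22, 2.22, 2.79, 3.14, 3.14, 3.14].

INTERFACE

Orientations are given as [roll, pitch, yaw] about the fixed x, y, z axes, in that order (R = Rz(yaw) Ry(pitch) Rx(roll)).
In Python, from cell import env, cams gives the robot as it stands.
- The arm moves only by the tool carry_out, never from a script. Its arguments are lists of equal length, an entry for each row: "grip": the closure, from -1 (fully open) to 1 (shut); "linear": the shift along the tool's x, y, z scaled (see below), a list of three; "turn": the turn about the tool's x scaled (see below). In form: {"grip": [grip, ...], "linear": [[tx, ty, tz], ...], "turn": [turn, ...]}. A call has 1 to 5 rows; each row shifts and turns the commanded pose from where the row before left it, along the tool's axes as they then stand; what a row does not reach is not made up. The controller multiplies each number of a shift by 0.5 m and each number of a turn by 180 degrees. A row lasts 1/10 s, in which the tool goes at most 50 mm and 8.59 degrees, less where a joint would pass 70% of its speed; a pose out of reach is approached as far as the arm can. A call with a number of a shift or a turn outside -1 to 1 is refused whole. A call with a gripper value outside its range is refused whole. The fingers move at their own pace and stop on an object; the grip force is fixed at half the most. Time passes only in rows, so rows that do not move let the fingers close. It gives the time, the measured TCP pose, the force and the opening at its end, in the units of the state.
- env.state(): the state, without advancing time (a new reading comes with each control period).
- cams.read_camera(name): name is "side" or "top" or "wrist"; returns the picture (400x640x3 uint8, blue, green, red); there is no depth.
- cams.camera_info(name): a dict with "fx", "fy", "cx", "cy" (pixels), "dist" ([k1, k2, p1, p2, k3] as OpenCV has them; the pictures are not rectified), "view" (4x4, takes a point from world to camera coordinates). Camera axes: x right, y down, z forward; pixel columns grow to the right and rows downward; lengths in mm; the calibration is good to about 2 mm. A picture is of the moment at which its call begins: read the wrist's pose just before it. camera_info takes no time and is no camera call; for the wrist camera it gives the pose at the moment of the call.
- env.job_done(): hands the job in, once; it reports no verdict.
The state is a dict: "t": time; "joints": joint angles; "qvel": joint speeds; "tau": joint torques, N m; "eef_pos": TCP position; "tcp_rot": TCP orientation; "ft_force": force on the tool from outside, world axes, zero at the start; "moment": the same for the moment, N m; "opening": opening from 0.0 (shut) to 1.0 (fully open).
Only numpy, scipy, OpenCV 4.12 (cv2) and the standard library are available. Lean on these libraries where they do the work, as an engineer would, in place of code of your own. Each camera call takes 0.05 s, during which the arm holds its last target. There are 200 camera calls.

TASK

The access panel of the grey control box stands a little open on its springy gasket. Set the fingertips, a little spread along it, in the slot of the black quarter-turn fastener, press the panel down flush and, still pressing, turn the fastener a full quarter turn clockwise (seen from above), until the slot points from front to back and the panel stays locked down when you take the hand away. Do not swing the panel open, and leave the screw tin, tape measure and screwdriver where they are.

Things in the scene. Friction and masses are not known exactly. Their poses are not given: they have to be found in the camera images.
- slot (a point): Centre of the slot's floor in the black dial (72 mm diameter), on its turning axis. The straight slot, 24 mm wide, 16 mm deep, open upward and at both ends, runs right across the dial. y axis: along the slot, turns with it; z up. Floor 77 mm above the worktop with the panel flush, about 86 mm at the start. Tips spread some 30 mm along the slot turn it surely; shut tips on the axis may slip round.
- fastener (a joint): Turn of the dial in rad, clockwise from above: 0 open (slot parallel to the box's front), 1.57 locked (slot front to back), hard stop at 1.75. Starts at 0 to 0.25; light friction, stays where left. Past 0.5 its cam slides under a keeper if the panel is within 3 mm of flush, else it jams; from 0.9 the cam holds the panel. Play in the slot: the hand leads the dial by 0 to 0.15.
- panel (a joint): Opening of the panel in rad about the hinge at its far edge: 0 flush (hard stop). The gasket's spring lifts it to about 0.11 at rest (8 mm at the fastener); about 6 N straight down on the fastener brings it flush, beyond that it is rigid. Locked it reads about 0.02.
- control_box: Grey sheet-metal box, 120 (x, front to back) x 170 (y) x 74 mm tall with its aluminium panel, fixed to the worktop. Origin: centre of its underside, x to the back (hinge side), z up. Fastener axis at x = -16 mm, y = 0. White lines on the dial stand at the panel's red dot (right) when open, at the green dot (front) when locked.
- screw_tin: Round blue and white screw tin, 61 mm diameter, 42 mm tall, loose, left of the box; origin at the centre of its underside. Bystander.
- tape_measure: Yellow tape measure, 31 x 76 x 58 mm tall, loose, right of the box; origin at the centre of its underside. Bystander.
- screwdriver: Red-handled screwdriver, 24 x 170 x 25 mm, loose, lying further left; origin at the centre of its underside. Bystander.

How it is judged (in metres and radians):
On the way:
1. the fingers press the panel down flush by the fastener, before the cam has turned home (contact force between the fingers and control_box above 1 N and value of joint panel below 0.04 rad and value of joint fastener below 1 rad), for 0.05 s.
At the end, for the whole second after the job is handed in: The fastener is turned to locked (over 1.35 rad; 1.57 is a quarter turn) and the panel stays down by itself (under 0.04 rad, about 3 mm at the fastener), at rest, with the hand away (value of joint fastener above 1.35 rad and value of joint panel below 0.04 rad and velocity of joint panel below 0.02 rad/s); the robot touches nothing.
It fails at once if the panel is lifted open (value of joint panel above 0.25 rad).
It fails at once if the screw tin, tape measure or screwdriver is moved by more than 15 mm (distance of any of screw_tin, tape_measure, screwdriver from where it was at the start of the episode above 0.015 m).
It also fails if it takes over 40 s, if anything falls off the work surface, if the arm or the gripper's body presses on something with over 40 N, if the wrist force passes 120 N, or if a joint passes its speed limit or range.

## Working session

There is one attempt and no reset: what is moved stays moved. The work goes in short steps, Python scripts to look and compute and a tool call to move; the robot and the scene stay as the last step left them, time stands still between calls to the robot, and variables do not carry over. Pictures are saved under pics/ and viewed, about 8 in all and at most 12, crops included, and the job is handed in when it is done.

Besides the shell and the picture viewer there is one more tool, called after ">>>" as name([rows], argument=value, ...), one row to a line, values as JSON. carry_out: Moves the arm, as the interface text tells. Shifts and turns lie within -1 to 1; 1 stands for 0.5 m of shift or 180 degrees of turn. Its arguments: {"type":"object","properties":{"grip":{"type":"array"},"linear":{"type":"array"},"turn":{"type":"array"}},"required":["grip","linear","turn"]}

```bash
ls; mkdir -p pics
python3 - <<'E'
from cell import env,cams
import cv2
s=env.state();print({k:s[k] for k in('t','eef_pos','tcp_rot','ft_force','opening')})
for n in('top','side'):
    cv2.imwrite(f'pics/{n}0.png',cams.read_camera(n)); print(n,cams.camera_info(n))
E
```

```text
pics
{'t': 0.0, 'eef_pos': array([ 193.48037   , -594.03617819,  228.04083018]), 'tcp_rot': array([-1.67519986,  1.56961908,  1.78120044]), 'ft_force': array([-0.04981911, -1.26733284,  0.63949859]), 'opening': 0.9996802390745347}
top {'fx': 388.05018443425683, 'fy': 388.05018443425683, 'cx': 321.13059212417534, 'cy': 194.71311649728574, 'dist': array([-0.04360109,  0.        ,  0.        ,  0.        ,  0.        ]), 'view': array([[ 1.19137510e-02, -9.99853910e-01,  1.22564418e-02,
         1.33490470e+02],
       [-9.90304242e-01, -1.34947662e-02, -1.38258453e-01,
         4.99332248e+02],
       [ 1.38403652e-01, -1.04904296e-02, -9.90320342e-01,
         8.75263861e+02],
       [ 0.00000000e+00,  0.00000000e+00,  0.00000000e+00,
         1.00000000e+00]])}
side {'fx': 460.86855488350267, 'fy': 460.86855488350267, 'cx': 312.5376492871074, 'cy': 199.48115870237157, 'dist': array([-0.04702123,  0.        ,  0.        ,  0.        ,  0.        ]), 'view': array([[ 9.97196769e-01, -7.38858593e-02,  1.18102819e-02,
        -4.51416262e+02],
       [-2.72827649e-02, -5.06021114e-01, -8.62089486e-01,
         1.63552104e+02],
       [ 6.96724745e-02,  8.59350634e-01, -5.06618431e-01,
         9.36219031e+02],
       [ 0.00000000e+00,  0.00000000e+00,  0.00000000e+00,
         1.00000000e+00]])}
```

View pics/top0.png

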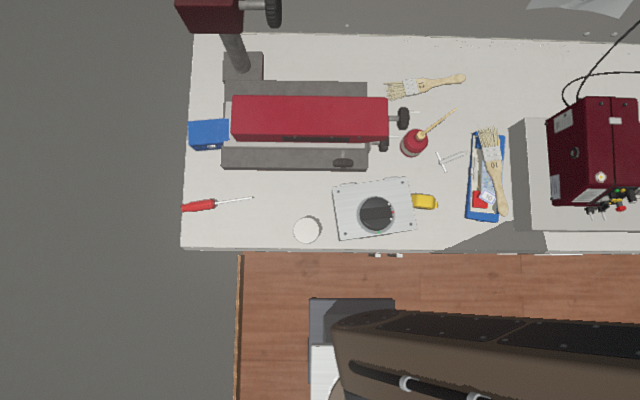

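View pics/side0.png

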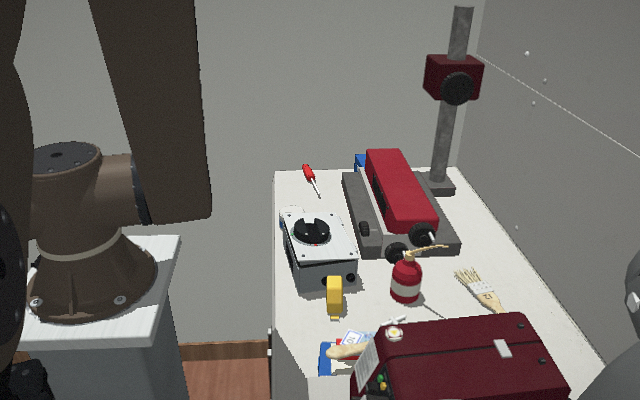

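Top view: the box is at about (373,210), the dial at (376,214), the tin at (306,229) and the tape at (424,201). A red machine stands behind the box. Next I measure the dial in both views.

```bash
cat > h.py <<'E'
from cell import env,cams
import cv2,numpy as np
def ray(n,uv,ci=None):
    c=ci or cams.camera_info(n);K=np.array([[c['fx'],0,c['cx']],[0,c['fy'],c['cy']],[0,0,1]])
    p=cv2.undistortPoints(np.array(uv,float).reshape(-1,1,2),K,c['dist']).reshape(-1,2)
    V=c['view'];R=V[:3,:3];o=-R.T@V[:3,3];return o,np.c_[p,np.ones(len(p))]@R
def onz(n,uv,z,ci=None):
    o,d=ray(n,uv,ci);return o+d*((z-o[2])/d[:,2])[:,None]
def tri(a,ua,b,ub):
    o1,d1=ray(a,ua);o2,d2=ray(b,ub);out=[]
    for x,y in zip(d1,d2):
        s=np.linalg.lstsq(np.c_[x,-y],o2-o1,rcond=None)[0];p,q=o1+s[0]*x,o2+s[1]*y
        out.append((*((p+q)/2).round(1),np.linalg.norm(p-q).round(1)))
    return out
def dark(im,x0,y0,x1,y1,t=60):
    m=(im[y0:y1,x0:x1].max(2)<t).astype('uint8')
    c=max(cv2.findContours(m,0,2)[0],key=cv2.contourArea)+[x0,y0]
    return c
E
python3 - <<'E'
from h import *
a=cv2.imread('pics/top0.png');b=cv2.imread('pics/side0.png')
ca=dark(a,350,190,400,240,70);ea=cv2.fitEllipse(cv2.convexHull(ca));cb=dark(b,288,208,335,250,60);eb=cv2.fitEllipse(cv2.convexHull(cb))
print(ea,eb,tri('top',[ea[0]],'side',[eb[0]]),onz('top',[ea[0]],102))
# box corners (panel) approx from picture, top
print(onz('top',[(332,187),(408,177),(416,231),(338,240)],82).round(0))
# red machine: right-front top corner & knob
print('red',tri('top',[(388,139),(231,140)],'side',[(437,229),(388,160)]))
print('tape',onz('top',[(424,201)],58),'tin',onz('top',[(306,229)],42))
A=cv2.resize(a[170:250,325:445],None,fx=5,fy=5,interpolation=2);B=cv2.resize(b[195:300,270:370],None,fx=4,fy=4,interpolation=2)
C=np.zeros((420,1000,3),'uint8');C[:400,:600]=A;C[:,600:]=B;cv2.imwrite('pics/crop0.png',cv2.resize(C,None,fx=.8,fy=.8))
E
```

```text
Traceback (most recent call last):
cv2.error: OpenCV(4.12.0) /io/opencv/modules/imgproc/src/shapedescr.cpp:361: error: (-201:Incorrect size of input array) There should be at least 5 points to fit the ellipse in function 'fitEllipseNoDirect'
```

```bash
cat >> h.py <<'E'
def dark(im,x0,y0,x1,y1,t=60):
    m=(im[y0:y1,x0:x1].max(2)<t).astype('uint8')
    m=cv2.morphologyEx(m,cv2.MORPH_CLOSE,np.ones((5,5),np.uint8))
    c=max(cv2.findContours(m,0,1)[0],key=cv2.contourArea)+[x0,y0]
    return c
E
python3 - <<'E'
from h import *
a=cv2.imread('pics/top0.png');b=cv2.imread('pics/side0.png')
A=cv2.resize(a[170:250,325:445],None,fx=5,fy=5,interpolation=2);B=cv2.resize(b[195:300,270:370],None,fx=4,fy=4,interpolation=2)
C=np.zeros((420,1000,3),'uint8');C[:400,:600]=A;C[:,600:]=B;cv2.imwrite('pics/crop0.png',cv2.resize(C,None,fx=.8,fy=.8))
print(a[214,355:398].max(1))
ca=dark(a,350,190,400,240,95);ea=cv2.fitEllipse(ca);cb=dark(b,288,208,335,250,80);eb=cv2.fitEllipse(cb)
print(ea,eb,tri('top',[ea[0]],'side',[eb[0]]),onz('top',[ea[0]],102))
print(onz('top',[(332,187),(408,177),(416,231),(338,240)],82).round(0))
print('red',tri('top',[(388,139),(231,140)],'side',[(437,229),(388,160)]))
print('tape',onz('top',[(424,201)],58),'tin',onz('top',[(306,229)],42))
E
```

```text
[202 179 159 151 116  76  74  74  77  75  77  76  76  74  75  75  74  72
  76  74  74  75  77  75  77  74  75  74  73  76  75  76  75  73  73  72
  83 131 160 173 194 202 202]
((375.43048095703125, 213.56455993652344), (30.975570678710938, 32.40253829956055), 0.8005689382553101) ((308.6561279296875, 233.65528869628906), (28.064973831176758, 43.96113204956055), 73.38495635986328) [(np.float64(447.8), np.float64(20.1), np.float64(82.9), np.float64(5.1))] [[448.61278496  22.98090587 102.        ]]
[[509. 116.  82.]
 [534. -54.  82.]
 [413. -70.  82.]
 [391. 102.  82.]]
red [(np.float64(657.4), np.float64(-16.3), np.float64(101.3), np.float64(82.6)), (np.float64(646.6), np.float64(342.6), np.float64(84.0), np.float64(66.3))]
tape [[482.89163134 -95.57118109  58.        ]] tin [[416.59469655 173.69098385  42.        ]]
```

View pics/crop0.png

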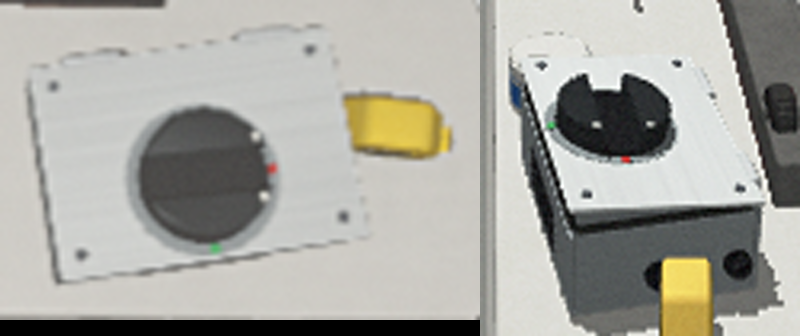

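```bash
cat >> h.py <<'E'
from scipy.spatial.transform import Rotation as Ro
def st():
    s=env.state();R=Ro.from_euler('xyz',s['tcp_rot']).as_matrix()
    print('t',s['t'],'p',s['eef_pos'].round(1),'yawY',np.degrees(np.arctan2(R[1,1],R[0,1])).round(2),'F',s['ft_force'].round(1),'M',s['moment'].round(2),'op',round(s['opening'],3),'j',s['joints'].round(2))
    return s,R
def go(p):
    s,R=st();print('R',R.round(3).tolist(),'tool shift',(R.T@(np.array(p)-s['eef_pos'])/500).round(4))
E
python3 -c "
from h import *
go([420,22,230])"
```

```text
t 0.1 p [ 193.5 -594.1  228.1] yawY -71.96 F [-0.7 -0.1 -0. ] M [ 0.01 -0.02  0.  ] op 1.003 j [-1.36  0.49  1.56 -0.    1.09 -0.11]
R [[-0.0, 0.31, -0.951], [0.001, -0.951, -0.31], [-1.0, -0.001, -0.0]] tool shift [-0.0026 -1.0313 -0.8123]
```

>>> carry_out([
  [0,-0.0675,-0.058],
  [0,-0.0675,-0.058],
  [0,-0.0675,-0.058],
  [0,-0.0675,-0.058],
  [0,-0.0675,-0.058],
], grip=[-1,-1,-1,-1,-1], turn=[0,0,0,0,0])

```text
t: 0.6
eef_pos: [279.4, -387.2, 228.5]
tcp_rot: [-1.537, 1.571, 1.919]
ft_force: [1.0, -0.4, 0.1]
opening: 0.999
```

>>> carry_out([
  [0,-0.0675,-0.058],
  [0,-0.0675,-0.058],
  [0,-0.0675,-0.058],
  [0,-0.0675,-0.058],
  [0,-0.0675,-0.058],
], grip=[0.45,0.45,0.45,0.45,0.45], turn=[0,0,0,0,0])

```text
t: 1.1
eef_pos: [365.0, -181.9, 228.6]
tcp_rot: [1.855, 1.571, -0.972]
ft_force: [0.8, -1.1, -0.4]
opening: 0.633
```

>>> carry_out([
  [0,-0.0675,-0.058],
  [0,-0.0675,-0.058],
  [0,-0.0675,-0.058],
  [0,-0.0675,-0.058],
  [0,-0.0675,-0.058],
], grip=[0.45,0.45,0.45,0.45,0.45], turn=[0,0,0,0,0])

```text
t: 1.6
eef_pos: [450.7, 23.7, 228.6]
tcp_rot: [1.277, 1.571, -1.549]
ft_force: [1.6, -1.5, -0.8]
opening: 0.284
```

>>> carry_out([
  [0,0,0],
  [0,0,0],
  [0,0,0],
  [0,0,0],
  [0,0,0],
], grip=[0.45,0.45,0.45,0.45,0.45], turn=[-0.0475,-0.0475,-0.0475,-0.0475,-0.0475])

```text
t: 2.1
eef_pos: [450.3, 21.9, 228.4]
tcp_rot: [-0.975, 1.57, -3.049]
ft_force: [0.9, -0.1, 0.2]
opening: 0.278
```

>>> carry_out([
  [0,0,0],
  [0,0,0],
  [0,0,0],
  [0,0,0],
  [0,0,0],
], grip=[0.45,0.45,0.45,0.45,0.45], turn=[-0.0475,-0.0475,-0.0475,-0.0475,-0.0475])

```text
t: 2.6
eef_pos: [450.3, 21.8, 228.5]
tcp_rot: [-1.668, 1.57, -2.996]
ft_force: [0.1, -0.0, -0.2]
opening: 0.276
```

>>> carry_out([
  [0,0,0],
  [0,0,0],
  [0,0,0],
  [0,0,0],
  [0,0,0],
], grip=[0.45,0.45,0.45,0.45,0.45], turn=[-0.0475,-0.0475,-0.0475,-0.0475,-0.0475])

```text
t: 3.1
eef_pos: [450.3, 21.8, 228.4]
tcp_rot: [-2.489, 1.57, -3.071]
ft_force: [-0.4, 0.0, -0.0]
opening: 0.273
```

>>> carry_out([
  [0,0,0],
  [0,0,0],
  [0,0,0],
  [0,0,0],
  [0,0,0],
], grip=[0.45,0.45,0.45,0.45,0.45], turn=[-0.0475,-0.0475,-0.0475,-0.0475,-0.0475])

```text
t: 3.6
eef_pos: [450.3, 21.8, 228.4]
tcp_rot: [3.055, 1.57, -3.064]
ft_force: [-0.2, -0.3, 0.6]
opening: 0.28
```

Run:
```python
from h import *
go([448,21.5,180])
ci=cams.camera_info('wrist');im=cams.read_camera('wrist');cv2.imwrite('pics/w1.png',im)
V=ci['view'];print('cam',-V[:3,:3].T@V[:3,3],V[:3,:3].round(2).tolist(),ci['fx'])
```

```text
t 3.6 p [450.3  21.8 228.4] yawY 99.39 F [-0.2 -0.3  0.6] M [ 0.08 -0.12 -0.01] op 0.28 j [-0.1   0.24  1.97 -0.    0.93 -1.83]
R [[-0.0, -0.163, 0.987], [-0.0, 0.987, 0.163], [-1.0, 0.0, -0.0]] tool shift [ 0.0969  0.0002 -0.0045]
cam [380.59654787  12.06705356 385.0446492 ] [[-0.16, 0.99, -0.0], [0.96, 0.16, 0.25], [0.25, 0.04, -0.97]] 357.5232191632385
```

View pics/w1.png

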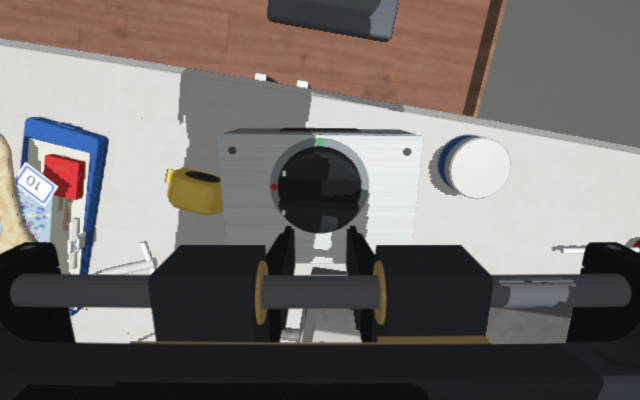

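Wrist view: the dial is unobstructed at about (320,190), with the red dot at (274,187) and the green at (319,142). I'll brighten a crop to get the slot direction.

Run:
```python
from h import *
im=cv2.imread('pics/w1.png');ci=cams.camera_info('wrist')
c=dark(im,265,135,378,226,75);e=cv2.fitEllipse(cv2.convexHull(c));print(e)
P=onz('wrist',c.reshape(-1,2),101,ci);print('dial c',onz('wrist',[e[0]],101,ci),cv2.minEnclosingCircle(P[:,:2].astype('float32')))
hsv=cv2.cvtColor(im,cv2.COLOR_BGR2HSV)
d={}
for n,(lo,hi) in dict(red=((0,120,80),(8,255,255)),green=((45,100,60),(80,255,255))).items():
    m=cv2.inRange(hsv,lo,hi);m[:130]=0;m[235:]=0;m[:,:265]=0;m[:,375:]=0
    uv=np.argwhere(m)[:,::-1].mean(0);d[n]=onz('wrist',[uv],84,ci)[0];print(n,uv,d[n])
A=cv2.resize(im[125:235,255:385],None,fx=6,fy=6,interpolation=2).astype(float)
cv2.imwrite('pics/w1c.png',(255*np.clip(A/255*1.,0,1)**.4).astype('uint8'))
```

```text
((318.59588623046875, 190.9864959716797), (86.15740203857422, 90.71572875976562), 175.59690856933594)
dial c [[447.96081682  21.69276268 101.        ]] ((448.2164001464844, 22.043806076049805), 37.27999496459961)
red [273.4516129  186.41935484] [454.63913895 -16.78433291  84.        ]
green [319.38888889 141.86111111] [410.22127621  15.79573299  84.        ]
```

View pics/w1c.png

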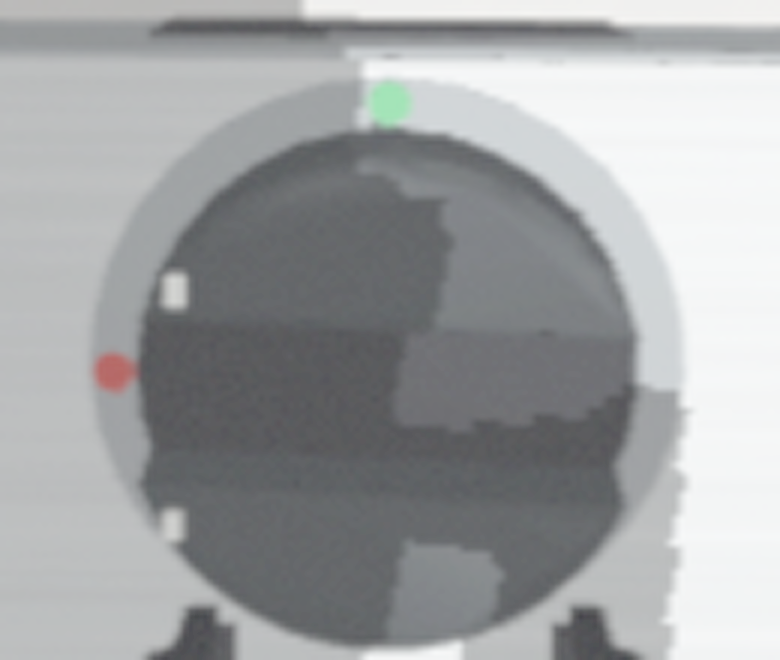

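Run:
```python
from h import *
ci=cams.camera_info('wrist')
q=np.array([(150,318),(635,335),(145,487),(620,505),(155,452),(610,467)])/6+[255,125]-.5
for z,i in((101,slice(0,4)),(85,slice(4,6))):
    P=onz('wrist',q[i],z,ci);print(P.round(1).tolist())
    for k in range(0,len(P),2):
        d=P[k+1]-P[k];print('yaw',np.degrees(np.arctan2(d[1],d[0])))
    if z==101:
        u=(P[1]-P[0])[:2];u/=np.linalg.norm(u);n=np.array([u[1],-u[0]])
        print('width',(P[2:,:2].mean(0)-P[:2,:2].mean(0))@n,'offset of midline from 448,21.8:',(P[:,:2].mean(0)-[448,21.8])@n,n)
go([448,21.8,175])
```

```text
[[442.3, -11.4, 101.0], [433.4, 53.5, 101.0], [465.9, -8.7, 101.0], [457.2, 56.2, 101.0]]
yaw 97.7798959855809
yaw 97.57058896203858
width 23.840995619223992 offset of midline from 448,21.8: 1.779405282852472 [0.9907954  0.13536793]
[[465.2, -9.1, 85.0], [456.2, 56.2, 85.0]]
yaw 97.87206940459596
t 3.65 p [450.3  21.8 228.4] yawY 99.92 F [ 0.2  0.2 -1.1] M [ 0.07 -0.22 -0.01] op 0.269 j [-0.1   0.24  1.97 -0.    0.93 -1.84]
R [[-0.0, -0.172, 0.985], [-0.0, 0.985, 0.172], [-1.0, 0.0, -0.0]] tool shift [ 0.1069  0.0009 -0.0044]
```

>>> carry_out([
  [0.05,0,-0.001],
  [0.05,0,0],
  [0.05,0,0],
  [0.05,0,0],
  [0.014,0,0],
], grip=[0.45,0.45,0.45,0.45,0.45], turn=[0.012,0,0,0,0])

```text
t: 4.15
eef_pos: [449.0, 21.7, 119.7]
tcp_rot: [2.948, 1.567, 3.066]
ft_force: [-0.9, -0.2, 0.4]
opening: 0.277
```

Run:
```python
from h import *
go([449.5,22,104])
ci=cams.camera_info('wrist');im=cams.read_camera('wrist')
A=cv2.resize(im[100:300,200:440],None,fx=3,fy=3,interpolation=2).astype(float)
cv2.imwrite('pics/w2.png',(255*(A/255)**.45).astype('uint8'))
```

```text
t 4.15 p [449.   21.7 119.7] yawY 96.72 F [-0.9 -0.2  0.4] M [ 0.07 -0.11 -0.03] op 0.277 j [-0.1   0.41  2.09 -0.    0.64 -1.79]
R [[-0.003, -0.117, 0.993], [0.0, 0.993, 0.117], [-1.0, 0.001, -0.003]] tool shift [0.0315 0.0004 0.0012]
```

View pics/w2.png

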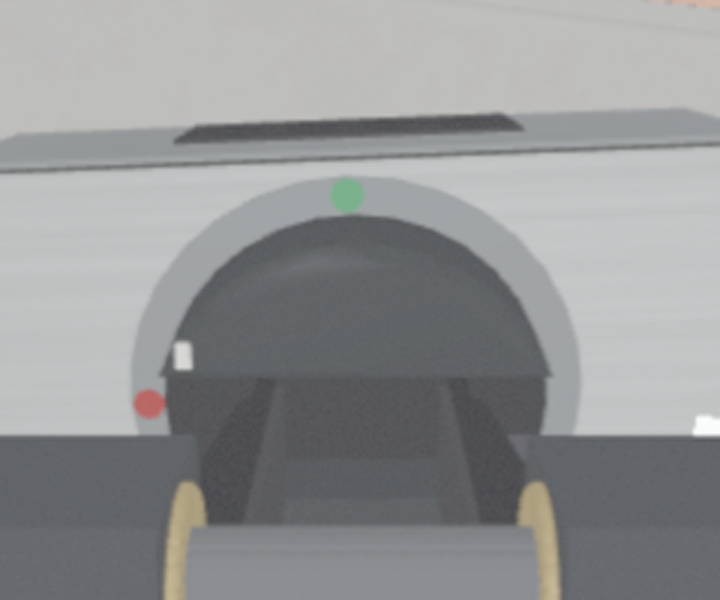

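>>> carry_out([
  [0.008,0,0.001],
  [0.008,0,0],
  [0,0,0],
], grip=[0.45,0.45,0.45], turn=[0.003,0,0])

```text
t: 4.5
eef_pos: [450.6, 21.7, 113.9]
tcp_rot: [-0.346, 1.57, -0.235]
ft_force: [0.5, -0.1, 0.4]
opening: 0.276
```

>>> carry_out([
  [0.008,0,0],
  [0.004,0,0],
  [0,0,0],
], grip=[0.45,0.45,0.45], turn=[0,0,0])

```text
t: 4.8
eef_pos: [449.9, 21.8, 107.5]
tcp_rot: [3.067, 1.57, -3.106]
ft_force: [-3.8, -1.4, 3.1]
opening: 0.276
```

```bash
python3 -c "
from h import *
st()"
```

```text
t 4.8 p [449.9  21.8 107.5] yawY 96.34 F [-3.8 -1.4  3.1] M [0.06 0.59 0.01] op 0.276 j [-0.1   0.44  2.1  -0.    0.6  -1.78]
```

>>> carry_out([
  [0,0,-0.002],
  [0.008,0,-0.001],
  [0,0,0],
], grip=[0.45,0.45,0.45], turn=[0,0,0])

```text
t: 5.1
eef_pos: [449.3, 21.5, 103.4]
tcp_rot: [-0.293, 1.57, -0.183]
ft_force: [0.3, 0.4, 0.9]
opening: 0.276
```

>>> carry_out([
  [0.008,0,0],
  [0.006,0,0],
  [0,0,0],
], grip=[0.45,0.45,0.45], turn=[0,0,0])

```text
t: 5.4
eef_pos: [448.6, 21.6, 96.2]
tcp_rot: [3.052, 1.57, -3.121]
ft_force: [-2.0, -0.9, 2.8]
opening: 0.275
```

```bash
python3 -c "
from h import *
st()"
```

```text
t 5.4 p [448.6  21.6  96.2] yawY 96.34 F [-2.  -0.9  2.8] M [0.   0.37 0.01] op 0.275 j [-0.1   0.46  2.11 -0.    0.57 -1.78]
```

>>> carry_out([
  [0.006,0,-0.001],
  [0.006,0,0],
  [0,0,0],
], grip=[0.45,0.45,0.45], turn=[0,0,0])

```text
t: 5.7
eef_pos: [448.0, 21.5, 91.5]
tcp_rot: [-2.832, 1.57, -2.721]
ft_force: [-8.4, -0.5, 21.7]
opening: 0.276
```

```bash
python3 -c "
from h import *
st()"
```

```text
t 5.7 p [448.   21.5  91.5] yawY 96.34 F [-8.4 -0.5 21.7] M [-0.09  1.42 -0.02] op 0.276 j [-0.1   0.47  2.12 -0.    0.56 -1.78]
```

>>> carry_out([
  [0,0,-0.0015],
  [0,0,0],
  [0,0,0],
  [0,0,0],
  [0,0,0],
], grip=[0.45,0.45,0.45,0.45,0.45], turn=[0.025,0.025,0.025,0.025,0])

```text
t: 6.2
eef_pos: [448.2, 21.4, 91.5]
tcp_rot: [0.057, 1.569, -0.15]
ft_force: [-2.6, -0.7, 18.5]
opening: 0.274
```

```bash
python3 -c "
from h import *
st()"
```

```text
t 6.2 p [448.2  21.4  91.5] yawY 78.18 F [-2.6 -0.7 18.5] M [ 0.02  0.61 -0.03] op 0.274 j [-0.1   0.46  2.12 -0.    0.55 -1.46]
```

>>> carry_out([
  [0,0,0],
  [0,0,0],
  [0,0,0],
  [0,0,0],
  [0,0,0],
], grip=[0.45,0.45,0.45,0.45,0.45], turn=[0.025,0.025,0.025,0.025,0.025])

```text
t: 6.7
eef_pos: [448.5, 21.2, 91.6]
tcp_rot: [0.357, 1.568, -0.242]
ft_force: [-2.5, -3.0, 17.8]
opening: 0.274
```

>>> carry_out([
  [0,0,0],
  [0,0,0],
  [0,0,0],
  [0,0,0],
  [0,0,0],
], grip=[0.45,0.45,0.45,0.45,0.45], turn=[0.025,0.025,0.025,0.025,0.025])

```text
t: 7.2
eef_pos: [448.7, 20.9, 91.6]
tcp_rot: [0.646, 1.568, -0.346]
ft_force: [-2.1, -6.7, 17.7]
opening: 0.273
```

```bash
python3 -c "
from h import *
st()"
```

```text
t 7.2 p [448.7  20.9  91.6] yawY 33.17 F [-2.1 -6.7 17.7] M [-1.28  0.47  0.06] op 0.273 j [-0.1   0.46  2.12 -0.    0.55 -0.68]
```

>>> carry_out([
  [0,-0.001,0.0014],
  [0,0,0],
  [0,0,0],
  [0,0,0],
  [0,0,0],
], grip=[0.45,0.45,0.45,0.45,0.45], turn=[0.025,0.025,0.025,0.025,0.025])

```text
t: 7.7
eef_pos: [448.7, 20.4, 91.6]
tcp_rot: [1.193, 1.568, -0.192]
ft_force: [-1.5, -2.2, 17.4]
opening: 0.274
```

>>> carry_out([
  [0,0,0],
  [0,0,0],
  [0,0,0],
], grip=[0.45,0.45,0.45], turn=[0.025,0.012,0])

```text
t: 8.0
eef_pos: [448.7, 20.3, 91.6]
tcp_rot: [1.281, 1.568, -0.218]
ft_force: [-2.5, -3.0, 17.7]
opening: 0.272
```

Run:
```python
from h import *
st()
im=cams.read_camera('top');A=cv2.resize(im[170:250,325:445],None,fx=6,fy=6,interpolation=2).astype(float)
cv2.imwrite('pics/t3.png',(255*(A/255)**.6).astype('uint8'))
im=cams.read_camera('wrist');cv2.imwrite('pics/w3.png',(255*(im/255)**.5).astype('uint8'))
```

```text
t 8.0 p [448.7  20.3  91.6] yawY 4.1 F [-2.5 -3.  17.7] M [-0.65  0.37 -0.08] op 0.272 j [-0.1   0.46  2.12 -0.    0.55 -0.17]
```

View pics/w3.png

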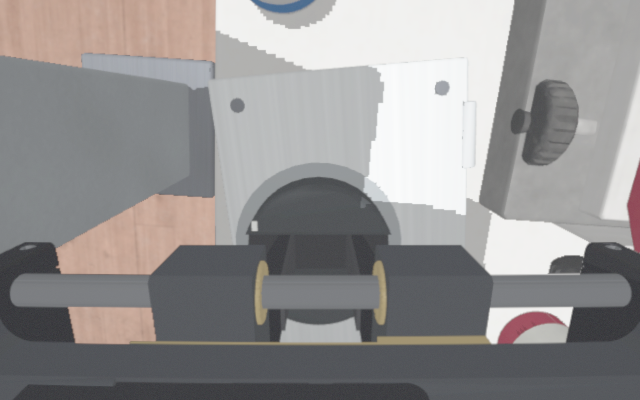

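The slot edge now lines up with the fingers and the white mark has come round to the front. I'll turn a few degrees more for margin, relax slightly and lift off.

>>> carry_out([
  [0,0,0.0005],
  [0,0,0],
  [0,0,0],
  [0,0,0],
], grip=[0.45,0.45,0.45,0.45], turn=[0.02,0.008,0,-0.014])

```text
t: 8.5
eef_pos: [448.6, 20.2, 91.6]
tcp_rot: [1.394, 1.568, -0.148]
ft_force: [-1.7, -1.7, 18.2]
opening: 0.277
```

```bash
python3 -c "
from h import *
st()"
```

```text
t 8.5 p [448.6  20.2  91.6] yawY 1.66 F [-1.7 -1.7 18.2] M [-0.2   0.35 -0.06] op 0.277 j [-0.1   0.46  2.12 -0.    0.55 -0.13]
```

>>> carry_out([
  [-0.01,0,0],
  [-0.01,0,0],
  [-0.015,0,0],
  [-0.02,0,0],
  [-0.02,0,0],
], grip=[0.45,0.45,0.45,0.45,0.45], turn=[0,0,0,0,0])

```text
t: 9.0
eef_pos: [447.7, 20.3, 129.0]
tcp_rot: [0.701, 1.571, -0.841]
ft_force: [0.1, 0.4, 0.1]
opening: 0.276
```

>>> carry_out([
  [-0.05,0,0],
  [-0.05,0,0],
  [-0.05,0,0],
  [-0.05,0,0],
  [0,0,0],
], grip=[0.45,0.45,0.45,0.45,0.45], turn=[0,0,0,0,0])

```text
t: 9.5
eef_pos: [448.7, 20.3, 231.4]
tcp_rot: [1.426, 1.565, -0.116]
ft_force: [0.1, 0.6, -0.1]
opening: 0.273
```

Run:
```python
from h import *
st();ci=cams.camera_info('wrist');im=cams.read_camera('wrist')
b=cams.read_camera('side')
A=cv2.resize(im[80:280,200:440],None,fx=2,fy=2,interpolation=2);B=cv2.resize(b[195:300,270:370],None,fx=3,fy=3,interpolation=2)
C=np.zeros((400,780,3));C[:,:480]=A;C[:315,480:]=B
cv2.imwrite('pics/w4.png',(255*(C/255)**.45).astype('uint8'));cv2.imwrite('pics/w4raw.png',im)
```

```text
t 9.5 p [448.7  20.3 231.4] yawY 1.66 F [ 0.1  0.6 -0.1] M [-0.   -0.15 -0.03] op 0.273 j [-0.1   0.24  1.97 -0.    0.93 -0.13]
```

View pics/w4.png

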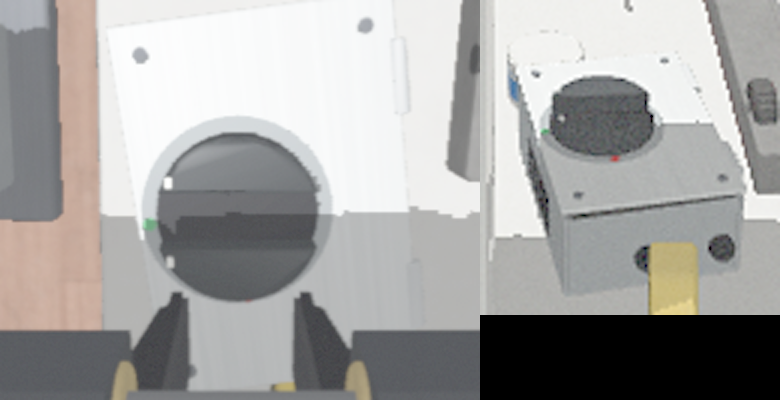

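```bash
python3 -c "
from h import *
st();env.job_done()"
```

```text
t 9.6 p [447.6  20.4 228.7] yawY 1.65 F [ 0.3 -0.  -0.1] M [-0.   -0.08  0.02] op 0.273 j [-0.1   0.24  1.97 -0.    0.93 -0.13]
the job is handed in; nothing more can be done
```

The fastener is turned to locked and the panel stays down on its own. I handed the job in at about 9.6 s of the 40 s limit; no verdict was reported.

- **Approach:** I found the dial in the top and wrist views, at about x 449, y 21 mm with the box turned about 9°. I then set the tips in the slot with the gripper about 27% open.
- **Press and turn:** The panel went flush at about 20 N. Still pressing with about 18 N, I turned the hand about 95° clockwise and eased out the small sideways forces on the way. I then lifted straight up.
- **Last checks:** After the lift, the wrist and side views show the slot running front to back with the white marks at the green dot. The panel looks flush, the wrist force reads about 0 N, and the hand is about 130 mm clear of the panel.
- **Overshoot:** By my estimate the slot stands slightly past the quarter turn, at about 1.65–1.7 rad, which is short of the 1.75 stop.
- **Not measured:** I did not re-measure the positions of the tin, tape measure and screwdriver. No move was aimed near them, and I saw no unexpected contact force.

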